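Brush out the tube, then find which way the jar's cap unscrews and hold it off

TASK

The lens on the tray is going to be moved from its jar into the open tube. First clean the tube with the round brush standing in it: pull the brush up about 4 cm and push it fully down again, two times, without taking its head out of the tube, and leave it standing in the tube, let go. Then open the jar whose cap carries the tall round knob: its quarter-turn thread may be left- or right-handed and you cannot see which, so try it gently one way and, if it stops, the other way, lift the cap off and finish while still holding it upright in the gripper, well clear above its jar. Leave the low cap on the other jar and the things around the tray alone.

Things in the scene. Friction and masses are not known exactly. Their poses are not given: they have to be found in the camera images.
- tray: Fixed aluminium tray 130 x 300 mm, plate 8 mm thick. Origin: centre of its underside, on the desk; z up, y along its 300 mm length. Fixed on it in a row along y: a jar at -100 mm, an open tube near the middle, a jar at +100 mm. The white jars look alike (64 mm wide, neck rim 84 mm above the desk); either may carry either cap.
- tube_mouth (a point): Centre of the mouth of the fixed upright aluminium tube that stands on the tray: 44 mm outside, 36 mm bore, 75 mm tall, inner floor 69 mm below this point. It stands within 20 mm of the tray's centre.
- brush_handle (a point): Point on the axis of the loose round brush (50 g) that stands upright in the tube, 115 mm above the flat bottom of its head; the brush is 143 mm long. Head 30 mm thick and 51 mm long, then a round wooden handle 12 mm thick from 60 to 143 mm above the bottom. z along the brush, up. When the brush stands on the tube's floor this point is 129 mm above the desk.
- knob_cap_top (a point): Middle of the knob of the tall cap, on its axis, half-way up the knob; z = cap axis, up. Loose black cap (50 to 100 g): ribbed skirt 56 mm wide, 28 mm tall, on it a round ribbed knob 36 mm wide, 36 mm tall. Point is 46 mm above the skirt's lower edge, 106 mm above the desk when the cap is on. At the start the cap's x axis is within 8 degrees of the tray's x axis.
- knob_cap_mouth (a point): Centre of the knob cap's lower edge, z up. The hidden thread: the wrong way, a hard stop comes after 5 to 25 degrees; the right way (either, it differs from run to run) the cap is free to lift straight off at 61 to 89 degrees from the tray's x axis (about 75 from its start), a hard stop follows at 89. It turns with almost no friction and does not rise; closed, it lifts only 2 mm.
- low_cap_top (a point): Centre of the top of the other jar's loose low cap: the same black ribbed 56 mm skirt, 28 mm tall, with only a 3 mm raised disc on it instead of a knob. Leave it alone.
- dish: Bystander: clear round culture dish with lid, 62 mm wide, 14 mm tall; origin under its centre.
- filter_cube: Bystander: small black filter cube, 39 x 40 x 37 mm; origin under its centre.
- slip_box: Bystander: small white coverslip box with a blue lid, 30 x 30 x 16 mm; origin under its centre.

How it is judged:
On the way, in this order (a step that is already met when the one before it is completed fails the run):
1. brush pulled up the first time (z of brush_handle in the frame of tube_mouth above 0.072 m and horizontal distance between brush_handle and tube_mouth below 0.02 m).
2. brush pushed down the first time (z of brush_handle in the frame of tube_mouth below 0.056 m and horizontal distance between brush_handle and tube_mouth below 0.02 m).
3. brush pulled up the second time (all of step 1).
4. brush fully down again and let go (all of step 2 and contact force between the fingers and brush below 0.1 N), for 0.1 s.
5. the knob cap is off its jar (height (world z) of knob_cap_top above 0.15 m), for 0.1 s.
At the end, for the whole second after the job is handed in: The knob cap is held still in the fingers, within 17 degrees of upright, its knob's middle at least 155 mm above the desk (5 cm above where it sat), touching neither brush nor low cap; the brush stands in the tube within 10 mm of its floor; the low cap is on its jar (all of step 2 and height (world z) of knob_cap_top above 0.155 m and angle between knob_cap_top's own z axis and vertical below 0.3 rad and contact force between the fingers and knob_cap above 1 N and contact force between knob_cap and brush below 0.1 N and contact force between knob_cap and low_cap below 0.1 N and linear speed of knob_cap below 0.03 m/s and angle between brush_handle's own z axis and vertical below 0.2 rad and height (world z) of low_cap_top below 0.095 m); the arm keeps its last pose, push and grip.
It fails at once if the low cap was moved (distance of low_cap_top from where it was at the start of the episode above 0.015 m).
It fails at once if the brush was taken right out of the tube (z of brush_handle in the frame of tube_mouth above 0.125 m).
It fails at once if the dish was disturbed (distance of dish from where it was at the start of the episode above 0.03 m).
It fails at once if the filter cube was disturbed (distance of filter_cube from where it was at the start of the episode above 0.03 m).
It fails at once if the coverslip box was disturbed (distance of slip_box from where it was at the start of the episode above 0.03 m).
It also fails if it takes over 45 s, if anything falls off the work surface, if the arm or the gripper's body presses on something with over 40 N, if the wrist force passes 120 N, or if a joint passes its speed limit or range.

ROBOT

A 7-joint arm with a two-finger parallel gripper is mounted at the origin on a cart in front of the work surface, level with it; the furniture and walls round the work are solid. World frame = base frame: x ahead of the robot, y to its left, z up, the work surface at z = 0. Lengths are in m, angles in rad, forces in N, time in s.
With the tool pointing down it reaches from about 0.425 to 0.875 m from the base axis. Payload 4.7 kg.
Tool frame: the origin (TCP) lies between the finger pads; the fingertips stand 17 mm ahead of it and the grasp point (between the pads) lies 2 mm behind it; x points along the fingers, y is the direction in which the jaws open and shut, and the axes are right-handed (so a half turn about x gives the same grasp; the last joint's range is limited). The gripper opens to 85 mm and grips with 20 to 120 N. Pads are 22 mm wide; open, the fingers measure 114 mm over their backs; the gripper's body (76 mm by 85 mm) begins 54 mm behind the grasp point. The pads swing forward as they close: fully open they stand 13 mm farther back than shut.
Start: joints at [1.301, 0.321, -0.07, 1.45, 0.023, 1.371, -0.057], TCP at [0.182, -0.624, 0.217] pointing down, gripper open.
Joint ranges: [-2.86, 2.86], [-0.3, 2.09], [-1.38, 1.24], [0.06, 2.45], [-1.56, 4.7], [0.09, 2.05], [-2.69, 2.69]. Speed limits (rad/s): [2.57, 2.57, 3.14, 3.14, 3.14, 3.14, 3.14].

INTERFACE

Orientations are given as [roll, pitch, yaw] about the fixed x, y, z axes, in that order (R = Rz(yaw) Ry(pitch) Rx(roll)).
In Python, from bench import env gives the robot as it stands. The module is installed in compiled form; this text tells all that it offers.
- The arm moves only by the tool arm_command, never from a script. Its argument "motion" is a list of rows, each an object of numbers: "dx", "dy", "dz": the shift along the tool's x, y, z scaled (see below); "ax", "ay", "az": the turn, a rotation vector about the tool's x, y, z scaled (see below); "fingers": the finger opening in mm, from 0 to 85.4. In form: [{"dx": .., "dy": .., "dz": .., "ax": .., "ay": .., "az": .., "fingers": ..}, ...]. A call has 1 to 12 rows; each row is the pose to reach, as a shift and turn from the pose commanded when the call began, along the tool's axes at that moment, turning the shorter way round; what a row does not reach only later rows make up. The controller multiplies each number of a shift by 250 mm and each number of a turn by 180 degrees. A row lasts 1/8 s, in which the tool goes at most 62.5 mm and 10.7 degrees, less where a joint would pass 70% of its speed; a pose out of reach is approached as far as the arm can. A call with a number of a shift or a turn outside -1 to 1 is refused whole. A call with a gripper value outside its range is refused whole. The fingers move at their own pace and stop on an object; "grip_force" is the grip in N (left out, the last holds). Time passes only in rows, so rows that repeat a pose let the fingers close. It gives the time, the measured TCP pose, the force and the opening at its end, in the units of the state.
- env.get_state(): the state, without advancing time (a new reading comes with each control period).
- env.read_camera(name): name is "scene" or "top"; returns the picture (480x640x3 uint8, red, green, blue); there is no depth.
- env.camera_info(name): a dict with "fov_y" (degrees; the focal length in pixels is half the picture's height over the tangent of half this angle, whatever the lens; pixels are square), "cx", "cy" (the principal point, pixels), "T" (4x4, takes a point from camera to world coordinates). Camera axes: x right, y down, z forward; pixel columns grow to the right and rows downward; lengths in m; the calibration is good to about 2 mm. A picture is of the moment at which its call begins. camera_info takes no time and is no camera call.
- env.sign_off(): hands the job in, once; it reports no verdict.
The state is a dict: "t": time; "qpos": joint angles; "joint_vel": joint speeds; "joint_torque": joint torques, N m; "tcp_pos": TCP position; "tool_rot": TCP orientation; "force": force on the tool from outside, world axes, zero at the start; "wrist_torque": the same for the moment, N m; "finger_gap": finger opening in m.
Only numpy, scipy, OpenCV 4.12 (cv2) and the standard library are available. Lean on these libraries where they do the work, as an engineer would, in place of code of your own. Each camera call takes 0.05 s, during which the arm holds its last target.

## Working session

There is one attempt and no reset: what is moved stays moved. The work goes in short steps, Python scripts to look and compute and a tool call to move; the robot and the scene stay as the last step left them, time stands still between calls to the robot, and variables do not carry over. Pictures are saved under pics/ and viewed, and the job is handed in when it is done.

Besides the shell and the picture viewer there is one more tool, called after "Call:" as name([rows], argument=value, ...), one row to a line, values as JSON. arm_command: Moves the arm, as the interface text tells. Its arguments: {"type":"object","properties":{"motion":{"type":"array"},"grip_force":{"type":"number"}},"required":["motion"]}

```bash
mkdir -p pics; python3 - <<'E'
from bench import env
import cv2,numpy as np
np.set_printoptions(precision=4,suppress=True)
for n in("scene","top"):
    cv2.imwrite(f"pics/{n}0.png",env.read_camera(n)[:,:,::-1]); print(env.camera_info(n))
print(env.get_state())
E
```

```text
{'fov_y': 55.67810573571885, 'cx': 316.03109209727444, 'cy': 240.62068192805253, 'T': array([[ 0.7764, -0.423 ,  0.4672,  0.1522],
       [-0.6301, -0.504 ,  0.5907, -0.4194],
       [-0.0144, -0.753 , -0.6578,  0.7181],
       [ 0.    ,  0.    ,  0.    ,  1.    ]])}
{'fov_y': 45.69704891224898, 'cx': 310.8803285993281, 'cy': 242.36173321317216, 'T': array([[ 0.0216, -0.9815,  0.1903,  0.3536],
       [-0.9998, -0.0216,  0.0017,  0.116 ],
       [ 0.0024, -0.1903, -0.9817,  1.229 ],
       [ 0.    ,  0.    ,  0.    ,  1.    ]])}
{'t': 0.1, 'qpos': array([ 1.3011,  0.3218, -0.0701,  1.4516,  0.0226,  1.3708, -0.0569]), 'joint_vel': array([ 0.0006, -0.0022, -0.0006, -0.0033,  0.0017,  0.0001, -0.0005]), 'joint_torque': array([ -0.0004, -49.4877,  -0.384 , -31.521 ,   0.013 ,   0.0074,
         0.    ]), 'tcp_pos': array([ 0.1818, -0.6235,  0.2163]), 'tool_rot': array([-1.5058,  1.569 ,  1.9197]), 'force': array([ 0.5476, -0.4808,  0.2526]), 'wrist_torque': array([-0.0373, -0.0032, -0.0122]), 'finger_gap': 0.08556668780591878}
```

View pics/scene0.png

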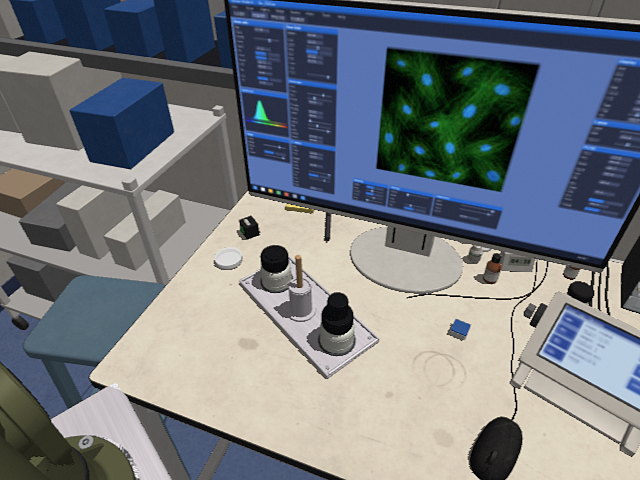

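View pics/top0.png

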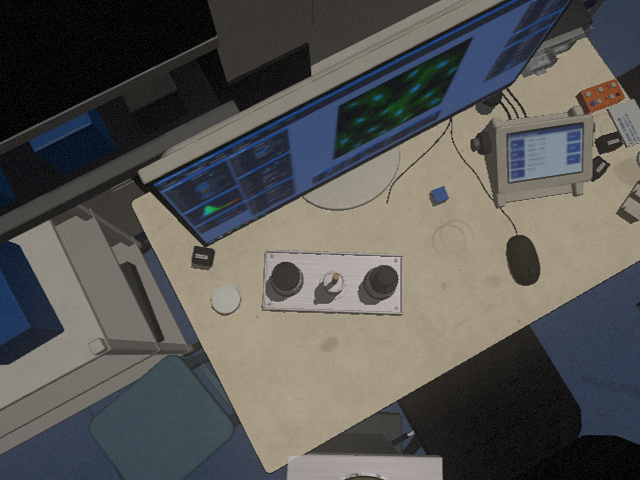

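The top picture has the tray at about (333,283). The tall knob cap is on its right end (about 381,282), which is the robot's -y side. The low cap is at (286,279), and the brush stands between them at (332,282). I'll enlarge both views next.

```bash
python3 - <<'E'
import cv2
a=cv2.imread("pics/scene0.png")[230:390,220:400]; cv2.imwrite("pics/s1.png",cv2.resize(a,None,fx=4,fy=3.75*4/3.75*0.9375,interpolation=cv2.INTER_CUBIC) if 0 else cv2.resize(a[:150],(720,600),interpolation=cv2.INTER_CUBIC))
a=cv2.imread("pics/top0.png")[240:330,255:415]; cv2.imwrite("pics/t1.png",cv2.resize(a,(800,450),interpolation=cv2.INTER_CUBIC))
E
```

```text
(no output)
```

View pics/s1.png

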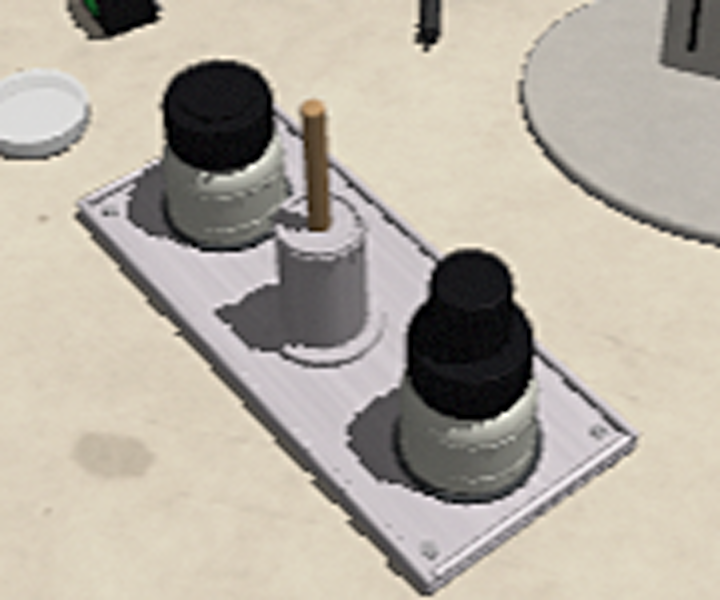

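View pics/t1.png

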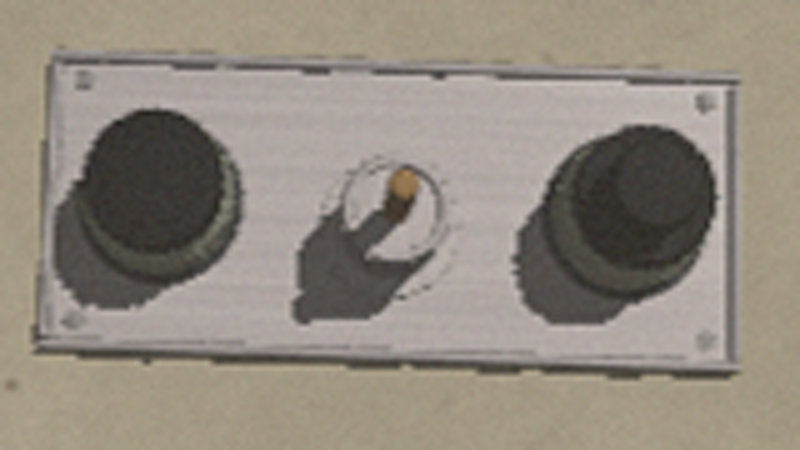

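The enlarged crops give me these points. The brush tip is at top crop (404,183) and scene crop (313,107). The knob top is at top crop (661,180) and scene crop (471,280). The tray corners are clear in both views.

```bash
cat > h.py <<'E'
from bench import env
import numpy as np
np.set_printoptions(precision=4,suppress=True)
def ray(n,u,v):
    c=env.camera_info(n); f=240/np.tan(np.radians(c['fov_y']/2))
    d=np.array([(u-c['cx'])/f,(v-c['cy'])/f,1]); T=c['T']; return T[:3,3],T[:3,:3]@d
def atz(n,u,v,z):
    o,d=ray(n,u,v); return o+d*(z-o[2])/d[2]
def proj(n,p):
    c=env.camera_info(n); f=240/np.tan(np.radians(c['fov_y']/2)); q=np.linalg.inv(c['T'])@np.r_[p,1]
    return f*q[0]/q[2]+c['cx'],f*q[1]/q[2]+c['cy']
def t(u,v,z): return atz("top",255+u/5,240+v/5,z)
def s(u,v,z): return atz("scene",220+u/4,230+v/4,z)
def tri(a,b):
    (o1,d1),(o2,d2)=a,b
    A=np.stack([d1,-d2],1); k=np.linalg.lstsq(A,o2-o1,rcond=None)[0]
    p,q=o1+k[0]*d1,o2+k[1]*d2; return (p+q)/2,np.linalg.norm(p-q)
E
python3 - <<'E'
from h import *
print("tray top",[t(*p,.008)[:2] for p in((54,54),(737,74),(737,366),(36,348))])
print("tray sc",[s(*p,.008)[:2] for p in((430,578),(635,436),(80,203),(275,108))])
print("brush",t(404,183,.157),s(313,107,.157),tri(ray("top",255+404/5,240+183/5),ray("scene",220+313/4,230+107/4)))
print("tube mouth",t(393,209,.083),s(321,228,.083))
print("knob",t(661,180,.124),s(471,280,.124))
print("low",t(152,180,.09),s(218,92,.09))
E
```

```text
tray top [array([0.5694, 0.2158]), array([ 0.5671, -0.0815]), array([ 0.4407, -0.0803]), array([0.4418, 0.2188])]
tray sc [array([ 0.4444, -0.0754]), array([ 0.5688, -0.0788]), array([0.4472, 0.2216]), array([0.5729, 0.2142])]
brush [0.4963 0.0692 0.157 ] [0.4982 0.0707 0.157 ] (array([0.4965, 0.0691, 0.159 ]), np.float64(0.000935512866271607))
tube mouth [0.4955 0.0703 0.083 ] [0.4957 0.066  0.083 ]
knob [ 0.5041 -0.0326  0.124 ] [ 0.5046 -0.0311  0.124 ]
low [0.5043 0.1678 0.09  ] [0.5091 0.1693 0.09  ]
```

```bash
cat >> h.py <<'E'
from scipy.spatial.transform import Rotation as Ro
def tool():
    st=env.get_state(); R=Ro.from_euler('xyz',st['tool_rot']).as_matrix(); return st,R
def rel(p): 
    st,R=tool(); return R.T@(np.array(p)-st['tcp_pos'])/.25
E
python3 - <<'E'
from h import *
st,R=tool(); print(R)
print("mon corner",tri(ray("top",205,245),ray("scene",248,190)), tri(ray("top",205,245),ray("scene",250,192)))
for p in [(.4,-.4,.24),(.497,-.15,.24),(.497,.07,.24)]: print(rel(p))
# target R: tool x down, y along world; az jaw in current
print(np.degrees(np.arctan2(R[1,1],R[0,1])))
Rt=np.array([[0,1,0],[0,0,-1],[-1,0,0]]).T
for jy in (0,-20,-30,70,90):
    y=np.array([np.cos(np.radians(jy)),np.sin(np.radians(jy)),0]);x=np.array([0,0,-1.]);Rt=np.stack([x,y,np.cross(x,y)],1)
    print(jy,Ro.from_matrix(R.T@Rt).as_rotvec()/np.pi)
E
```

```text
[[-0.0006  0.2801 -0.96  ]
 [ 0.0017 -0.96   -0.2801]
 [-1.     -0.0018  0.0001]]
mon corner (array([0.5527, 0.3233, 0.1448]), np.float64(0.0028525645890218328)) (array([0.5556, 0.3241, 0.1372]), np.float64(0.0003769285742976587))
[-0.0938 -0.614  -1.0882]
[-0.0923 -1.4653 -1.7408]
[-0.0909 -2.3101 -1.9872]
-73.73557077904799
0 [-0.4096 -0.0003  0.0005]
-20 [-0.2985 -0.0002  0.0005]
-30 [-0.243  -0.0002  0.0006]
70 [-0.7985 -0.0007  0.0003]
90 [-0.9096 -0.0008  0.0002]
```

Call:
arm_command([
  {"dx": -0.1,"dy": -0.6,"dz": -1.0,"ax": -0.2,"ay": 0,"az": 0,"fingers": 50},
  {"dx": -0.1,"dy": -0.6,"dz": -1.0,"ax": -0.2,"ay": 0,"az": 0,"fingers": 50},
  {"dx": -0.1,"dy": -0.6,"dz": -1.0,"ax": -0.2,"ay": 0,"az": 0,"fingers": 50},
  {"dx": -0.1,"dy": -0.6,"dz": -1.0,"ax": -0.2,"ay": 0,"az": 0,"fingers": 50},
  {"dx": -0.1,"dy": -0.6,"dz": -1.0,"ax": -0.2,"ay": 0,"az": 0,"fingers": 50},
  {"dx": -0.1,"dy": -0.6,"dz": -1.0,"ax": -0.2,"ay": 0,"az": 0,"fingers": 50},
], grip_force=40)

```text
t: 0.85
tcp_pos: [0.3836, -0.4061, 0.2427]
tool_rot: [2.681, 1.569, 0.46]
force: [-0.2, 0.2, 0.0]
finger_gap: 0.0499
```

```bash
cat > r.py <<'E'
from h import *
import sys
st,R=tool(); print(st['t'],st['qpos'],st['tcp_pos'],st['finger_gap']); print(st['force'],st['wrist_torque'],"jaw",np.degrees(np.arctan2(R[1,1],R[0,1])),R[:,0])
def go(p,jy=0):
    print("go",p,rel(p)); y=np.array([np.cos(np.radians(jy)),np.sin(np.radians(jy)),0]);x=np.array([0,0,-1.]);Rt=np.stack([x,y,np.cross(x,y)],1)
    print(jy,Ro.from_matrix(R.T@Rt).as_rotvec()/np.pi)
a=list(map(float,sys.argv[1:]))
if a: go(a[:3],a[3])
E
python3 r.py .497 .07 .23 0
```

```text
0.85 [ 1.0613  0.1307 -0.3223  1.6357  0.0405  1.3814  0.0834] [ 0.3836 -0.4061  0.2427] 0.04988754456616388
[-0.237   0.2131  0.0412] [ 0.0042  0.0071 -0.0029] jaw -37.273118402941336 [ 0.0014  0.0007 -1.    ]
go [0.497, 0.07, 0.23] [ 0.0526 -0.7923 -1.7901]
0.0 [-0.2071 -0.0004 -0.0004]
```

Call:
arm_command([
  {"dx": 0.03,"dy": -0.4,"dz": -0.9,"ax": -0.207,"ay": 0,"az": 0,"fingers": 50},
  {"dx": 0.03,"dy": -0.4,"dz": -0.9,"ax": -0.207,"ay": 0,"az": 0,"fingers": 50},
  {"dx": 0.03,"dy": -0.4,"dz": -0.9,"ax": -0.207,"ay": 0,"az": 0,"fingers": 50},
  {"dx": 0.03,"dy": -0.4,"dz": -0.9,"ax": -0.207,"ay": 0,"az": 0,"fingers": 50},
  {"dx": 0.03,"dy": -0.4,"dz": -0.9,"ax": -0.207,"ay": 0,"az": 0,"fingers": 50},
  {"dx": 0.03,"dy": -0.4,"dz": -0.9,"ax": -0.207,"ay": 0,"az": 0,"fingers": 50},
])

```text
t: 1.6
tcp_pos: [0.438, -0.1723, 0.2346]
tool_rot: [-0.64, 1.57, -2.221]
force: [-0.3, 0.2, 0.1]
finger_gap: 0.0499
```

```bash
python3 r.py .497 .07 .22 0
```

```text
1.6 [ 0.8807 -0.0572 -0.5368  1.8327 -0.0289  1.3584  0.3404] [ 0.438  -0.1723  0.2346] 0.049938731337228114
[-0.3299  0.2349  0.0834] [-0.0186  0.0125 -0.0448] jaw -0.5858521455135184 [-0.0006 -0.0008 -1.    ]
go [0.497, 0.07, 0.22] [ 0.0575  0.2261 -0.9717]
0.0 [-0.0033  0.0003  0.0002]
```

Call:
arm_command([
  {"dx": 0.0,"dy": 0.226,"dz": -0.972,"ax": 0,"ay": 0,"az": 0,"fingers": 50},
  {"dx": 0.0,"dy": 0.226,"dz": -0.972,"ax": 0,"ay": 0,"az": 0,"fingers": 50},
  {"dx": 0.0,"dy": 0.226,"dz": -0.972,"ax": 0,"ay": 0,"az": 0,"fingers": 50},
  {"dx": 0.0,"dy": 0.226,"dz": -0.972,"ax": 0,"ay": 0,"az": 0,"fingers": 50},
  {"dx": 0.0,"dy": 0.226,"dz": -0.972,"ax": 0,"ay": 0,"az": 0,"fingers": 50},
  {"dx": 0.0,"dy": 0.226,"dz": -0.972,"ax": 0,"ay": 0,"az": 0,"fingers": 50},
])

```text
t: 2.35
tcp_pos: [0.4974, 0.0691, 0.2343]
tool_rot: [-1.09, 1.57, -2.672]
force: [0.2, -0.4, -0.3]
finger_gap: 0.0499
```

```bash
python3 r.py .497 .07 .135 0
```

```text
2.35 [ 0.6303  0.037  -0.8312  1.7589  0.0283  1.359  -0.2182] [0.4974 0.0691 0.2343] 0.04988033451001593
[ 0.2491 -0.4066 -0.3058] [ 0.0127 -0.0021 -0.0312] jaw -0.6681194860026958 [-0.0011 -0.0005 -1.    ]
go [0.497, 0.07, 0.135] [ 0.3972 -0.0014 -0.004 ]
0.0 [-0.0037  0.0002  0.0003]
```

Before going down, I'll check the view for clearance around the brush.

```bash
python3 - <<'E'
from h import *
import cv2
a=env.read_camera("scene")[:,:,::-1]; cv2.imwrite("pics/s2.png",a)
E
```

```text
(no output)
```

View pics/s2.png

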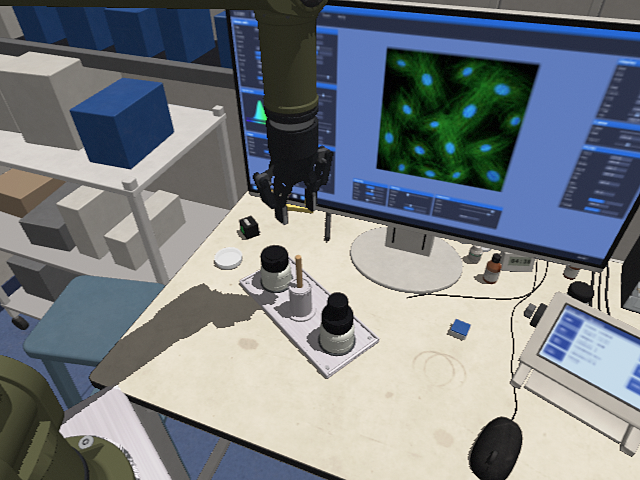

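The open fingers, at about (283,215) and (322,208), straddle the line above the brush top at (298,258), so I can descend.

Call:
arm_command([
  {"dx": 0.2,"dy": 0,"dz": -0.002,"ax": 0,"ay": 0,"az": 0,"fingers": 50},
  {"dx": 0.397,"dy": 0,"dz": -0.004,"ax": 0,"ay": 0,"az": 0,"fingers": 50},
  {"dx": 0.397,"dy": 0,"dz": -0.004,"ax": 0,"ay": 0,"az": 0,"fingers": 50},
  {"dx": 0.397,"dy": 0,"dz": -0.004,"ax": 0,"ay": 0,"az": 0,"fingers": 50},
  {"dx": 0.397,"dy": 0,"dz": -0.004,"ax": 0,"ay": 0,"az": 0,"fingers": 5},
  {"dx": 0.397,"dy": 0,"dz": -0.004,"ax": 0,"ay": 0,"az": 0,"fingers": 5},
  {"dx": 0.397,"dy": 0,"dz": -0.004,"ax": 0,"ay": 0,"az": 0,"fingers": 5},
  {"dx": 0.397,"dy": 0,"dz": -0.004,"ax": 0,"ay": 0,"az": 0,"fingers": 5},
], grip_force=30)

```text
t: 3.4
tcp_pos: [0.4982, 0.0728, 0.1369]
tool_rot: [1.45, 1.568, -0.129]
force: [-1.0, -0.5, 6.5]
finger_gap: 0.0096
```

```bash
python3 r.py .497 .07 .177 0
```

```text
3.4 [ 0.599   0.13   -0.8422  1.8896  0.1063  1.1651 -0.2891] [0.4982 0.0728 0.1369] 0.009628494027072306
[-0.9841 -0.517   6.5444] [-0.0059  0.1654  0.0057] jaw -0.47363446417789007 [ 0.0023 -0.0003 -1.    ]
go [0.497, 0.07, 0.177] [-0.1604 -0.0042  0.0115]
0.0 [-0.0026  0.0001 -0.0007]
```

```bash
python3 - <<'E'
from h import *
import cv2
a=env.read_camera("scene")[:,:,::-1]; cv2.imwrite("pics/s3.png",cv2.resize(a[150:360,200:400],(700,600)[0:1]*0 or (571,600),interpolation=cv2.INTER_CUBIC))
st,R=tool(); print(st['force'],st['finger_gap'])
E
```

```text
[-0.412   0.3297  6.7208] 0.009029972112219488
```

View pics/s3.png

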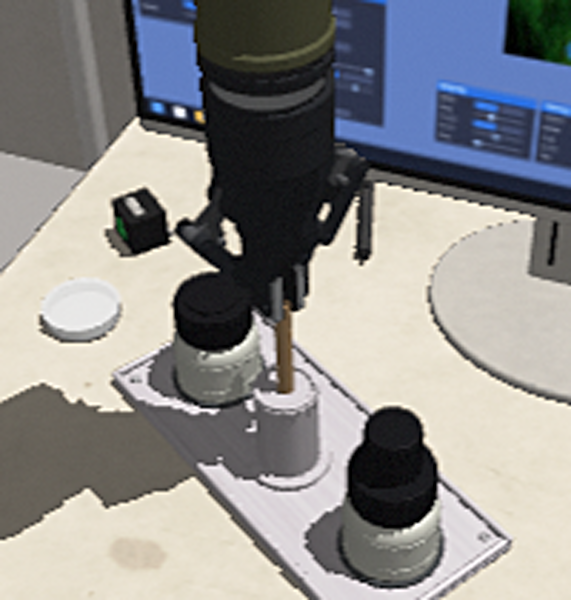

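The pads are closed on the wooden handle at about (285,300) in the crop, with the tube below and both jars clear. Now the first pull.

Call:
arm_command([
  {"dx": -0.05,"dy": 0,"dz": 0,"ax": 0,"ay": 0,"az": 0,"fingers": 5},
  {"dx": -0.1,"dy": 0,"dz": 0,"ax": 0,"ay": 0,"az": 0,"fingers": 5},
  {"dx": -0.15,"dy": 0,"dz": 0,"ax": 0,"ay": 0,"az": 0,"fingers": 5},
  {"dx": -0.164,"dy": 0,"dz": 0,"ax": 0,"ay": 0,"az": 0,"fingers": 5},
  {"dx": -0.164,"dy": 0,"dz": 0,"ax": 0,"ay": 0,"az": 0,"fingers": 5},
])

```text
t: 4.08
tcp_pos: [0.4973, 0.0726, 0.1768]
tool_rot: [1.018, 1.57, -0.562]
force: [0.0, 0.6, -0.4]
finger_gap: 0.0094
```

```bash
python3 r.py; python3 - <<'E'
from h import *
import cv2
a=env.read_camera("scene")[:,:,::-1]; cv2.imwrite("pics/s4.png",cv2.resize(a[150:360,200:400],(571,600),interpolation=cv2.INTER_CUBIC))
a=env.read_camera("top")[:,:,::-1]; cv2.imwrite("pics/t4.png",cv2.resize(a[200:340,230:430],(800,560),interpolation=cv2.INTER_CUBIC))
E
```

```text
4.075 [ 0.6157  0.0847 -0.8433  1.8409  0.0672  1.2446 -0.2558] [0.4973 0.0726 0.1768] 0.009440682388099619
[ 0.0434  0.6367 -0.4473] [ 0.0442 -0.0554 -0.0295] jaw -0.4834504385323064 [ 0.0004 -0.0003 -1.    ]
```

View pics/s4.png

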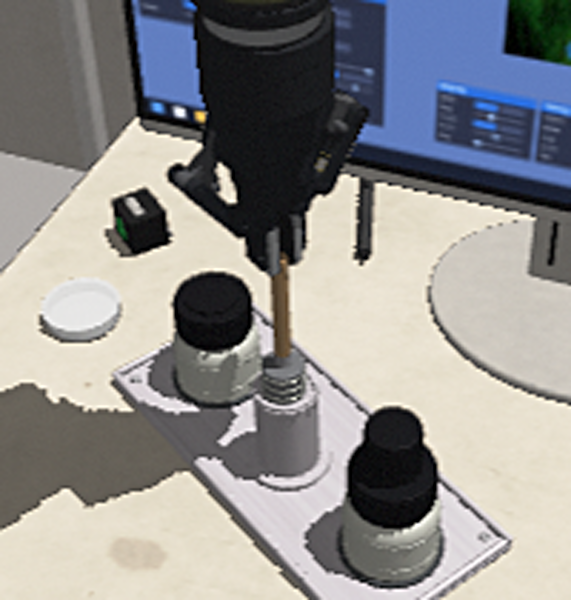

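View pics/t4.png

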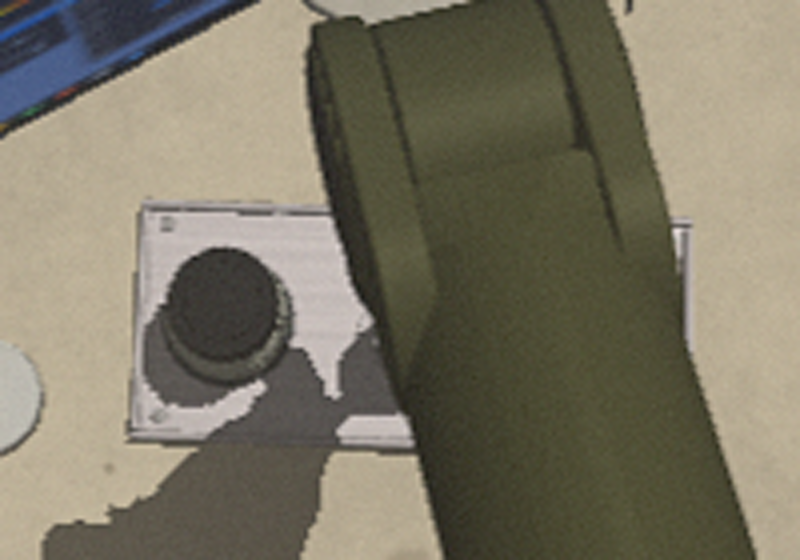

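The brush has risen about 4 cm: the grey head shows above the tube mouth at (283,370), still inside it, and the grip has held. Now down, up, and down again.

Call:
arm_command([
  {"dx": 0.08,"dy": 0,"dz": 0,"ax": 0,"ay": 0,"az": 0,"fingers": 5},
  {"dx": 0.15,"dy": 0,"dz": 0,"ax": 0,"ay": 0,"az": 0,"fingers": 5},
  {"dx": 0.166,"dy": 0,"dz": 0,"ax": 0,"ay": 0,"az": 0,"fingers": 5},
  {"dx": 0.168,"dy": 0,"dz": 0,"ax": 0,"ay": 0,"az": 0,"fingers": 5},
  {"dx": 0.168,"dy": 0,"dz": 0,"ax": 0,"ay": 0,"az": 0,"fingers": 5},
])

```text
t: 4.8
tcp_pos: [0.4982, 0.073, 0.1353]
tool_rot: [1.692, 1.569, 0.113]
force: [-0.3, -0.2, 4.9]
finger_gap: 0.0092
```

```bash
python3 r.py; python3 - <<'E'
from h import *
import cv2
a=env.read_camera("scene")[:,:,::-1]; cv2.imwrite("pics/s5.png",cv2.resize(a[150:360,200:400],(571,600),interpolation=cv2.INTER_CUBIC))
E
```

```text
4.8 [ 0.5993  0.1325 -0.8431  1.8911  0.108   1.1623 -0.2904] [0.4982 0.073  0.1353] 0.009227529422944587
[-0.2913 -0.2073  4.9025] [ 0.0311  0.0206 -0.0222] jaw -0.4676343374727411 [ 0.0019  0.0002 -1.    ]
```

View pics/s5.png

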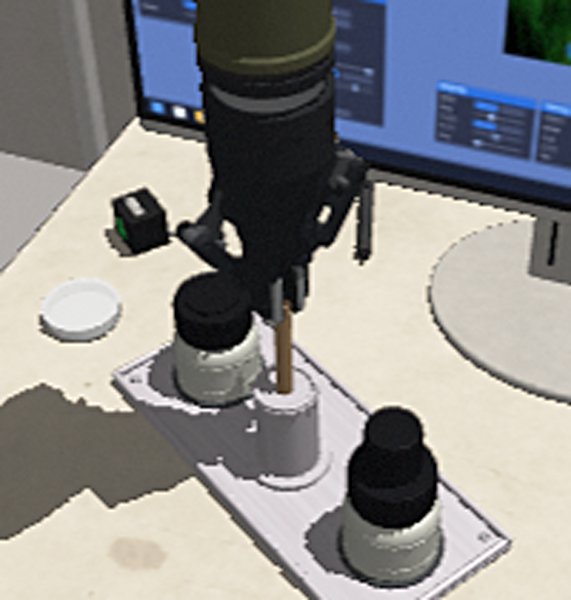

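The brush is back on the floor: the head no longer shows, the handle enters the tube at (285,390), and I read 5 N upward. Next is the second stroke, then release.

Call:
arm_command([
  {"dx": -0.05,"dy": 0,"dz": 0,"ax": 0,"ay": 0,"az": 0,"fingers": 5},
  {"dx": -0.1,"dy": 0,"dz": 0,"ax": 0,"ay": 0,"az": 0,"fingers": 5},
  {"dx": -0.15,"dy": 0,"dz": 0,"ax": 0,"ay": 0,"az": 0,"fingers": 5},
  {"dx": -0.166,"dy": 0,"dz": 0,"ax": 0,"ay": 0,"az": 0,"fingers": 5},
  {"dx": -0.166,"dy": 0,"dz": 0,"ax": 0,"ay": 0,"az": 0,"fingers": 5},
  {"dx": -0.166,"dy": 0,"dz": 0,"ax": 0,"ay": 0,"az": 0,"fingers": 5},
  {"dx": -0.08,"dy": 0,"dz": 0,"ax": 0,"ay": 0,"az": 0,"fingers": 5},
  {"dx": -0.015,"dy": 0,"dz": 0,"ax": 0,"ay": 0,"az": 0,"fingers": 5},
  {"dx": 0.002,"dy": 0,"dz": 0,"ax": 0,"ay": 0,"az": 0,"fingers": 5},
  {"dx": 0.003,"dy": 0,"dz": 0,"ax": 0,"ay": 0,"az": 0,"fingers": 5},
  {"dx": 0.003,"dy": 0,"dz": 0,"ax": 0,"ay": 0,"az": 0,"fingers": 5},
])

```text
t: 6.22
tcp_pos: [0.4986, 0.0731, 0.1353]
tool_rot: [1.635, 1.568, 0.056]
force: [-0.4, -0.1, 9.8]
finger_gap: 0.0094
```

Call:
arm_command([
  {"dx": 0,"dy": 0,"dz": 0,"ax": 0,"ay": 0,"az": 0,"fingers": 55},
  {"dx": 0,"dy": 0,"dz": 0,"ax": 0,"ay": 0,"az": 0,"fingers": 55},
  {"dx": 0,"dy": 0,"dz": 0,"ax": 0,"ay": 0,"az": 0,"fingers": 55},
  {"dx": 0,"dy": 0,"dz": 0,"ax": 0,"ay": 0,"az": 0,"fingers": 55},
])

```text
t: 6.72
tcp_pos: [0.4969, 0.0726, 0.1335]
tool_rot: [-1.459, 1.57, -3.039]
force: [-0.8, -0.3, 0.3]
finger_gap: 0.0555
```

```bash
python3 r.py .504 -.032 .24 -3; python3 - <<'E'
from h import *
import cv2
a=env.read_camera("scene")[:,:,::-1]; cv2.imwrite("pics/s6.png",cv2.resize(a[150:360,200:400],(571,600),interpolation=cv2.INTER_CUBIC))
E
```

```text
6.725 [ 0.6002  0.1338 -0.8439  1.8939  0.1088  1.1612 -0.2912] [0.4969 0.0726 0.1335] 0.055492744147122394
[-0.8382 -0.3202  0.2535] [0.0348 0.0076 0.0001] jaw -0.47860187607599436 [-0.0006 -0.0001 -1.    ]
go [0.504, -0.032, 0.24] [-0.4259  0.0316  0.4182]
-3.0 [0.014  0.     0.0002]
```

View pics/s6.png

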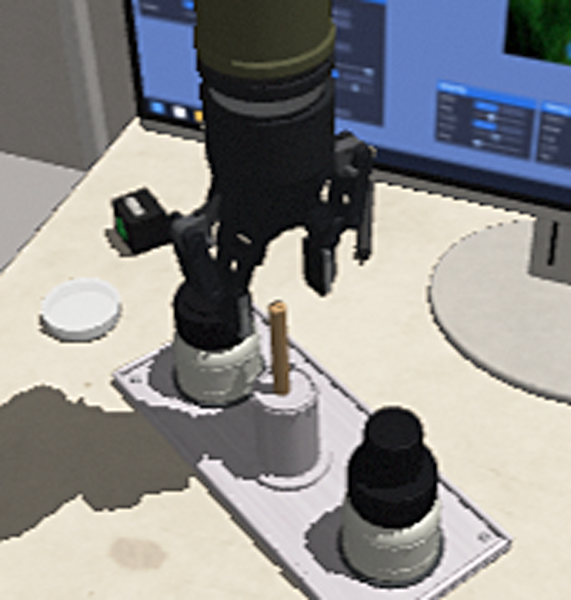

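The brush stands fully down in the tube, leaning slightly, with its tip at (278,306), and the fingers are off it. Next I'll rise and move over the knob.

Call:
arm_command([
  {"dx": -0.2,"dy": 0,"dz": 0,"ax": 0,"ay": 0,"az": 0,"fingers": 60},
  {"dx": -0.38,"dy": 0,"dz": 0,"ax": 0,"ay": 0,"az": 0,"fingers": 60},
  {"dx": -0.38,"dy": 0.03,"dz": 0.2,"ax": 0,"ay": 0,"az": 0,"fingers": 60},
  {"dx": -0.38,"dy": 0.032,"dz": 0.418,"ax": 0,"ay": 0,"az": 0,"fingers": 60},
  {"dx": -0.38,"dy": 0.032,"dz": 0.418,"ax": 0,"ay": 0,"az": 0,"fingers": 60},
  {"dx": -0.38,"dy": 0.032,"dz": 0.418,"ax": 0,"ay": 0,"az": 0,"fingers": 60},
])

```text
t: 7.52
tcp_pos: [0.5042, -0.0313, 0.2287]
tool_rot: [-2.807, 1.57, 1.897]
force: [-0.3, 0.9, -0.1]
finger_gap: 0.0599
```

```bash
python3 r.py .504 -.032 .11 0; python3 - <<'E'
from h import *
import cv2
a=env.read_camera("scene")[:,:,::-1]; cv2.imwrite("pics/s7.png",cv2.resize(a[150:360,200:400],(571,600),interpolation=cv2.INTER_CUBIC))
E
```

```text
7.525 [ 0.7475  0.0426 -0.7499  1.7637  0.029   1.347  -0.0169] [ 0.5042 -0.0313  0.2287] 0.059905866140458945
[-0.3102  0.8545 -0.1177] [-0.0309 -0.0281 -0.0141] jaw -0.4828687846948662 [-0.0002  0.0007 -1.    ]
go [0.504, -0.032, 0.11] [ 0.4747 -0.0006  0.003 ]
0.0 [-0.0027 -0.0002  0.0001]
```

View pics/s7.png

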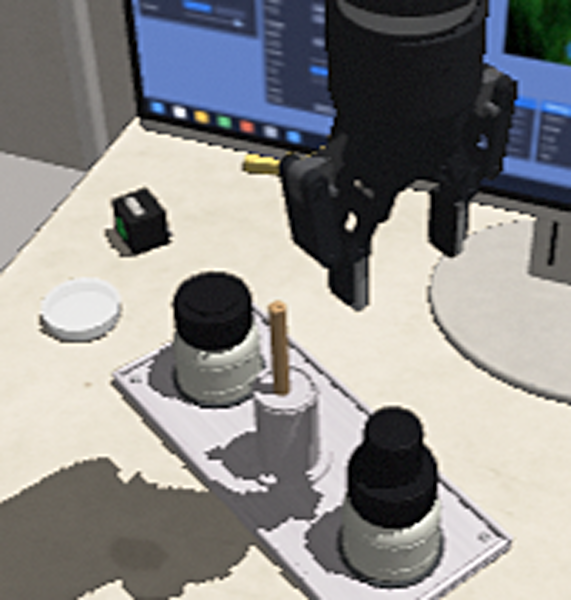

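The open fingers sit over the knob: tips at (357,300) and (450,245), knob top at (393,420). Descend and grip.

Call:
arm_command([
  {"dx": 0.24,"dy": 0,"dz": 0.003,"ax": 0,"ay": 0,"az": 0,"fingers": 60},
  {"dx": 0.4,"dy": 0,"dz": 0.003,"ax": 0,"ay": 0,"az": 0,"fingers": 60},
  {"dx": 0.467,"dy": 0,"dz": 0.003,"ax": 0,"ay": 0,"az": 0,"fingers": 60},
  {"dx": 0.467,"dy": 0,"dz": 0.003,"ax": 0,"ay": 0,"az": 0,"fingers": 60},
  {"dx": 0.467,"dy": 0,"dz": 0.003,"ax": 0,"ay": 0,"az": 0,"fingers": 30},
  {"dx": 0.467,"dy": 0,"dz": 0.003,"ax": 0,"ay": 0,"az": 0,"fingers": 30},
  {"dx": 0.467,"dy": 0,"dz": 0.003,"ax": 0,"ay": 0,"az": 0,"fingers": 30},
  {"dx": 0.467,"dy": 0,"dz": 0.003,"ax": 0,"ay": 0,"az": 0,"fingers": 30},
], grip_force=30)

```text
t: 8.57
tcp_pos: [0.5045, -0.0328, 0.1125]
tool_rot: [1.062, 1.57, -0.517]
force: [0.1, 1.0, -0.2]
finger_gap: 0.0299
```

```bash
python3 r.py
```

```text
8.575 [ 0.7172  0.1543 -0.7526  1.9128  0.1175  1.1178 -0.0895] [ 0.5045 -0.0328  0.1125] 0.029919605301775485
[ 0.0645  0.993  -0.1937] [ 0.0373 -0.0006 -0.0136] jaw -0.48975436928182864 [ 0.0007 -0.0004 -1.    ]
```

```bash
python3 - <<'E'
from h import *
import cv2
a=env.read_camera("scene")[:,:,::-1]; cv2.imwrite("pics/s8.png",cv2.resize(a[220:340,270:390],(600,600),interpolation=cv2.INTER_CUBIC))
E
```

```text
(no output)
```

View pics/s8.png

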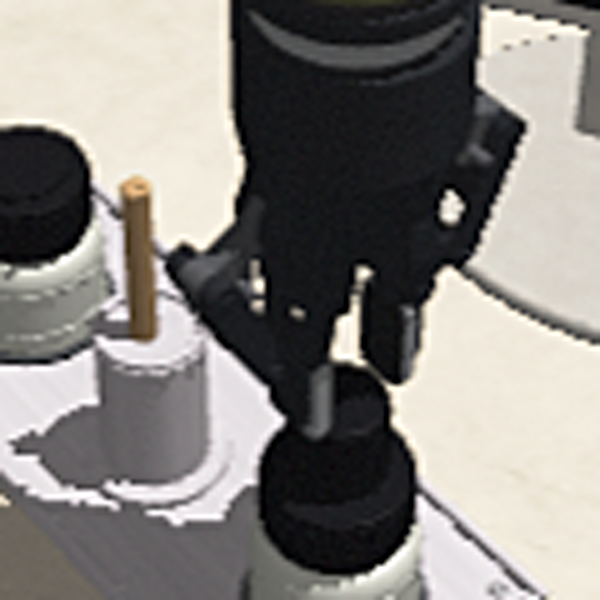

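Call:
arm_command([
  {"dx": 0,"dy": 0,"dz": 0,"ax": 0,"ay": 0,"az": 0,"fingers": 10},
  {"dx": 0,"dy": 0,"dz": 0,"ax": 0,"ay": 0,"az": 0,"fingers": 10},
  {"dx": 0,"dy": 0,"dz": 0,"ax": 0,"ay": 0,"az": 0,"fingers": 10},
])

```text
t: 9.0
tcp_pos: [0.5042, -0.0327, 0.112]
tool_rot: [-1.128, 1.571, -2.707]
force: [1.0, 0.1, -0.2]
finger_gap: 0.0097
```

```bash
python3 r.py; python3 - <<'E'
from h import *
import cv2
a=env.read_camera("scene")[:,:,::-1]; cv2.imwrite("pics/s9.png",cv2.resize(a[220:340,270:390],(600,600),interpolation=cv2.INTER_CUBIC))
E
```

```text
9.0 [ 0.7171  0.1549 -0.7526  1.9132  0.1176  1.1177 -0.0896] [ 0.5042 -0.0327  0.112 ] 0.00965338122441264
[ 1.0393  0.0728 -0.1537] [0.0083 0.0058 0.0198] jaw -0.4787126256542682 [-0.0001 -0.     -1.    ]
```

View pics/s9.png

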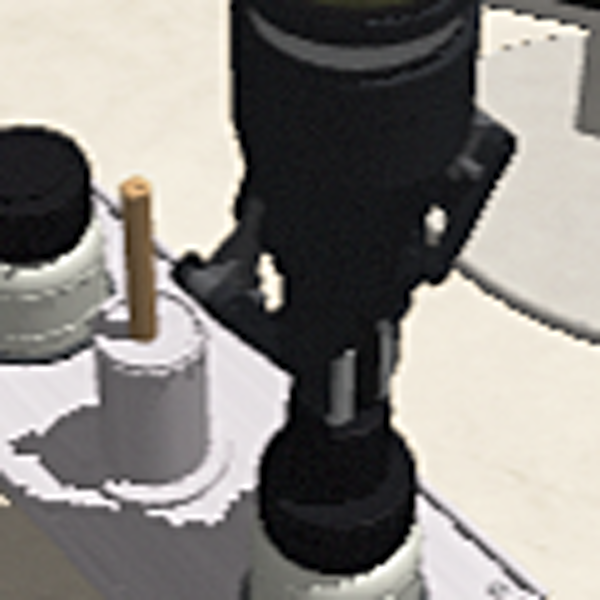

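The fingers shut without taking the knob: the gap reads 9.7 mm, and in the picture the tips are above or in front of the knob at (340,425). I need to compare the real tip position with the reported TCP.

```bash
python3 - <<'E'
from h import *
import cv2
st,R=tool()
for z in(.093,.112,.124): print(z,[ (np.array(proj("scene",(.504+dx,-.033,z)))-[270,220])*5 for dx in (-.008,.008)])
print((np.array(proj("scene",(.504,-.032,.124)))-[270,220])*5)
a=env.read_camera("top")[:,:,::-1]; cv2.imwrite("pics/t9.png",cv2.resize(a[200:340,230:430],(800,560),interpolation=cv2.INTER_CUBIC))
E
```

```text
0.093 [array([322.3685, 473.7333]), array([356.4649, 451.258 ])]
0.112 [array([323.0409, 438.3386]), array([357.667 , 415.8428])]
0.124 [array([323.4767, 415.3994]), array([358.4458, 392.8958])]
[339.135  402.4066]
```

View pics/t9.png

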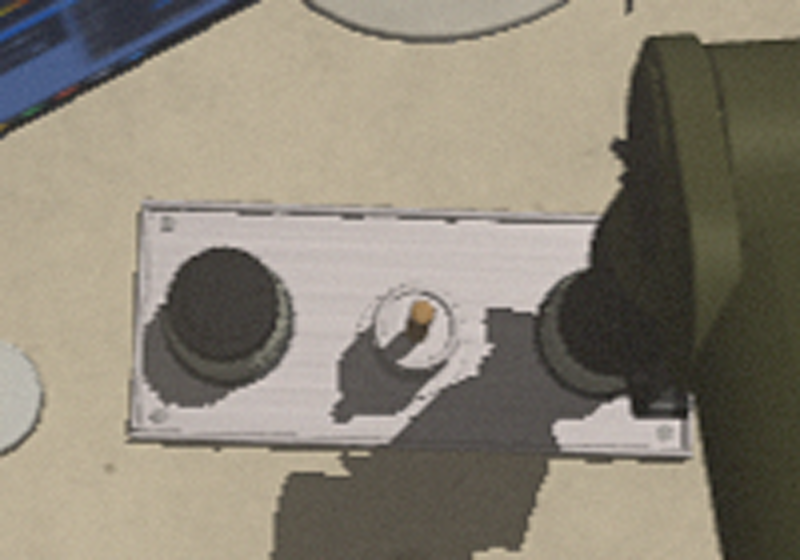

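Projecting the reported pose puts the tips near row 480 of that crop, but I see them near row 425. So the real tips are about 30 mm higher than I assumed, just above the knob. The horizontal position agrees. I'll open, go down in small steps watching the force, and check again.

Call:
arm_command([
  {"dx": 0,"dy": 0,"dz": 0,"ax": 0,"ay": 0,"az": 0,"fingers": 62},
  {"dx": 0,"dy": 0,"dz": 0,"ax": 0,"ay": 0,"az": 0,"fingers": 62},
  {"dx": 0,"dy": 0,"dz": 0,"ax": 0,"ay": 0,"az": 0,"fingers": 62},
  {"dx": 0.03,"dy": 0,"dz": 0,"ax": 0,"ay": 0,"az": 0,"fingers": 62},
  {"dx": 0.06,"dy": 0,"dz": 0,"ax": 0,"ay": 0,"az": 0,"fingers": 62},
  {"dx": 0.08,"dy": 0,"dz": 0,"ax": 0,"ay": 0,"az": 0,"fingers": 62},
  {"dx": 0.08,"dy": 0,"dz": 0,"ax": 0,"ay": 0,"az": 0,"fingers": 62},
])

```text
t: 9.98
tcp_pos: [0.5038, -0.0326, 0.0914]
tool_rot: [-1.841, 1.57, 2.863]
force: [0.3, 0.2, 0.3]
finger_gap: 0.0622
```

```bash
python3 r.py; python3 - <<'E'
from h import *
import cv2
a=env.read_camera("scene")[:,:,::-1]; cv2.imwrite("pics/s10.png",cv2.resize(a[220:340,270:390],(600,600),interpolation=cv2.INTER_CUBIC))
E
```

```text
9.975 [ 0.7078  0.182  -0.7491  1.9342  0.1399  1.0787 -0.1078] [ 0.5038 -0.0326  0.0914] 0.06216215575504959
[0.3281 0.1697 0.3466] [-0.0386 -0.0142  0.0234] jaw -0.4736455376155802 [-0.0012  0.0003 -1.    ]
```

View pics/s10.png

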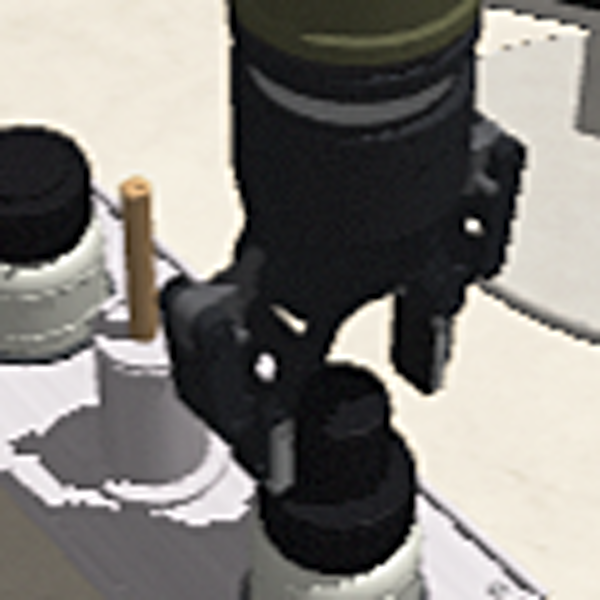

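The fingers now straddle the knob, with tips at (282,493) and (432,390) and no contact. The tips are at about z = 0.11 m, so I'll go another 11 mm down and grip.

Call:
arm_command([
  {"dx": 0.03,"dy": 0,"dz": 0,"ax": 0,"ay": 0,"az": 0,"fingers": 62},
  {"dx": 0.045,"dy": 0,"dz": 0,"ax": 0,"ay": 0,"az": 0,"fingers": 62},
  {"dx": 0.045,"dy": 0,"dz": 0,"ax": 0,"ay": 0,"az": 0,"fingers": 62},
  {"dx": 0.045,"dy": 0,"dz": 0,"ax": 0,"ay": 0,"az": 0,"fingers": 20},
  {"dx": 0.045,"dy": 0,"dz": 0,"ax": 0,"ay": 0,"az": 0,"fingers": 20},
  {"dx": 0.045,"dy": 0,"dz": 0,"ax": 0,"ay": 0,"az": 0,"fingers": 20},
  {"dx": 0.045,"dy": 0,"dz": 0,"ax": 0,"ay": 0,"az": 0,"fingers": 20},
])

```text
t: 10.9
tcp_pos: [0.5045, -0.0327, 0.0811]
tool_rot: [1.133, 1.57, -0.446]
force: [-0.8, -0.1, 4.1]
finger_gap: 0.0347
```

```bash
python3 r.py; python3 - <<'E'
from h import *
import cv2
a=env.read_camera("scene")[:,:,::-1]; cv2.imwrite("pics/s11.png",cv2.resize(a[220:340,270:390],(600,600),interpolation=cv2.INTER_CUBIC))
E
```

```text
10.9 [ 0.7023  0.1964 -0.7467  1.9438  0.1531  1.0573 -0.1186] [ 0.5045 -0.0327  0.0811] 0.03471407942019365
[-0.7829 -0.0818  4.0529] [0.0691 0.1011 0.0435] jaw -0.47727735368970803 [ 0.0005 -0.0003 -1.    ]
```

View pics/s11.png

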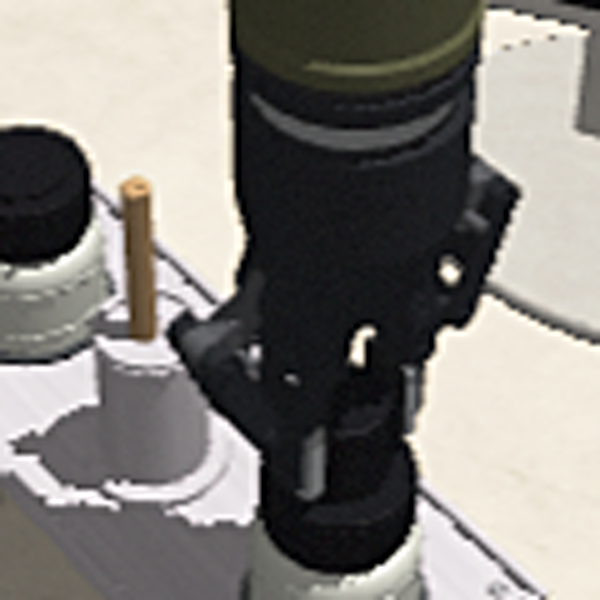

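The knob is gripped: gap 34.7 mm, tips at (312,495) and (410,425) beside it. I'll try a gentle turn and watch the torque.

Call:
arm_command([
  {"dx": 0,"dy": 0,"dz": 0,"ax": -0.02,"ay": 0,"az": 0,"fingers": 20},
  {"dx": 0,"dy": 0,"dz": 0,"ax": -0.04,"ay": 0,"az": 0,"fingers": 20},
  {"dx": 0,"dy": 0,"dz": 0,"ax": -0.06,"ay": 0,"az": 0,"fingers": 20},
  {"dx": 0,"dy": 0,"dz": 0,"ax": -0.06,"ay": 0,"az": 0,"fingers": 20},
])

```text
t: 11.45
tcp_pos: [0.5048, -0.0327, 0.0811]
tool_rot: [1.271, 1.57, -0.12]
force: [0.5, 0.3, 2.8]
finger_gap: 0.0352
```

```bash
python3 r.py
```

```text
11.45 [ 0.7226  0.2008 -0.7695  1.9431  0.1601  1.0578  0.0638] [ 0.5048 -0.0327  0.0811] 0.03521274865753122
[0.5409 0.271  2.7571] [ 0.0805 -0.0787 -0.0055] jaw 10.286658541497939 [ 0.001  -0.0001 -1.    ]
```

No torque at +10.8°. I'll continue the same way past 25°.

Call:
arm_command([
  {"dx": 0,"dy": 0,"dz": 0,"ax": -0.02,"ay": 0,"az": 0,"fingers": 20},
  {"dx": 0,"dy": 0,"dz": 0,"ax": -0.04,"ay": 0,"az": 0,"fingers": 20},
  {"dx": 0,"dy": 0,"dz": 0,"ax": -0.05,"ay": 0,"az": 0,"fingers": 20},
  {"dx": 0,"dy": 0,"dz": 0,"ax": -0.05,"ay": 0,"az": 0,"fingers": 20},
])

```text
t: 11.95
tcp_pos: [0.5047, -0.0327, 0.0811]
tool_rot: [1.042, 1.57, -0.192]
force: [0.5, -0.2, 3.2]
finger_gap: 0.0346
```

```bash
python3 r.py
```

```text
11.95 [ 0.7397  0.2045 -0.7889  1.9427  0.1663  1.0588  0.2158] [ 0.5047 -0.0327  0.0811] 0.034640522507600226
[ 0.5133 -0.2441  3.1746] [-0.0143 -0.1625  0.1018] jaw 19.275203879923545 [ 0.0009 -0.0002 -1.    ]
```

Call:
arm_command([
  {"dx": 0,"dy": 0,"dz": 0,"ax": -0.015,"ay": 0,"az": 0,"fingers": 20},
  {"dx": 0,"dy": 0,"dz": 0,"ax": -0.03,"ay": 0,"az": 0,"fingers": 20},
  {"dx": 0,"dy": 0,"dz": 0,"ax": -0.03,"ay": 0,"az": 0,"fingers": 20},
])

```text
t: 12.32
tcp_pos: [0.5047, -0.0327, 0.0811]
tool_rot: [0.909, 1.57, -0.232]
force: [0.7, -0.0, 4.8]
finger_gap: 0.035
```

```bash
python3 r.py
```

```text
12.325 [ 0.7503  0.2069 -0.8009  1.9425  0.1702  1.0595  0.3066] [ 0.5047 -0.0327  0.0811] 0.03499410695896674
[ 0.727  -0.0445  4.7549] [ 0.0449 -0.1143  0.0674] jaw 24.65283372428589 [ 0.0008 -0.0002 -1.    ]
```

Call:
arm_command([
  {"dx": 0,"dy": 0,"dz": 0,"ax": -0.02,"ay": 0,"az": 0,"fingers": 20},
  {"dx": 0,"dy": 0,"dz": 0,"ax": -0.04,"ay": 0,"az": 0,"fingers": 20},
  {"dx": 0,"dy": 0,"dz": 0,"ax": -0.04,"ay": 0,"az": 0,"fingers": 20},
])

```text
t: 12.7
tcp_pos: [0.5046, -0.0327, 0.0811]
tool_rot: [0.757, 1.57, -0.257]
force: [0.8, 0.4, 4.2]
finger_gap: 0.0349
```

```bash
python3 r.py
```

```text
12.7 [ 0.7646  0.2103 -0.8172  1.9421  0.1756  1.0604  0.4282] [ 0.5046 -0.0327  0.0811] 0.034921167002408944
[0.8031 0.3875 4.1843] [ 0.0435 -0.1005  0.0642] jaw 31.863306522179037 [ 0.0007 -0.0002 -1.    ]
```

The cap is past 32° with no resistance, so this is the right way. Go on to 75°.

Call:
arm_command([
  {"dx": 0,"dy": 0,"dz": 0,"ax": -0.03,"ay": 0,"az": 0,"fingers": 20},
  {"dx": 0,"dy": 0,"dz": 0,"ax": -0.06,"ay": 0,"az": 0,"fingers": 20},
  {"dx": 0,"dy": 0,"dz": 0,"ax": -0.09,"ay": 0,"az": 0,"fingers": 20},
  {"dx": 0,"dy": 0,"dz": 0,"ax": -0.12,"ay": 0,"az": 0,"fingers": 20},
  {"dx": 0,"dy": 0,"dz": 0,"ax": -0.15,"ay": 0,"az": 0,"fingers": 20},
  {"dx": 0,"dy": 0,"dz": 0,"ax": -0.18,"ay": 0,"az": 0,"fingers": 20},
  {"dx": 0,"dy": 0,"dz": 0,"ax": -0.21,"ay": 0,"az": 0,"fingers": 20},
  {"dx": 0,"dy": 0,"dz": 0,"ax": -0.237,"ay": 0,"az": 0,"fingers": 20},
  {"dx": 0,"dy": 0,"dz": 0,"ax": -0.237,"ay": 0,"az": 0,"fingers": 20},
])

```text
t: 13.82
tcp_pos: [0.5051, -0.0318, 0.0811]
tool_rot: [0.835, 1.569, 0.564]
force: [2.2, 2.5, 4.4]
finger_gap: 0.035
```

```bash
python3 r.py; python3 - <<'E'
from h import *
import cv2
a=env.read_camera("scene")[:,:,::-1]; cv2.imwrite("pics/s12.png",cv2.resize(a[220:340,270:390],(600,600),interpolation=cv2.INTER_CUBIC))
E
```

```text
13.825 [ 0.8546  0.2357 -0.9227  1.9396  0.2132  1.0659  1.1417] [ 0.5051 -0.0318  0.0811] 0.03502941670009752
[2.2303 2.52   4.3699] [ 0.6467 -0.5195  0.0816] jaw 74.50026638332928 [ 0.0017  0.0011 -1.    ]
```

View pics/s12.png

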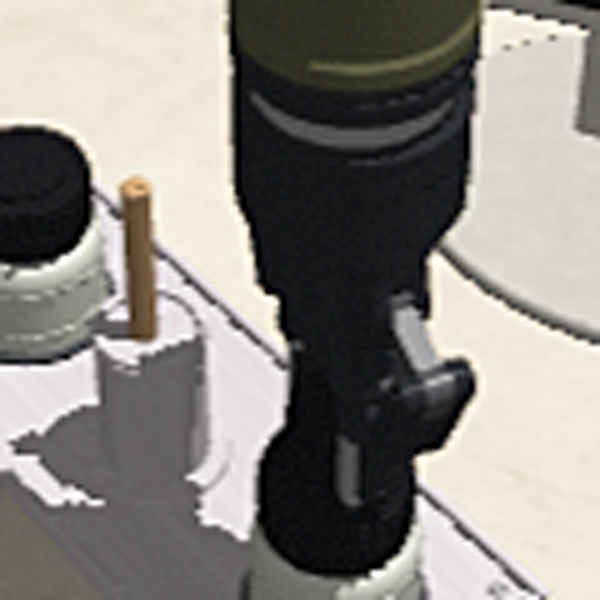

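The turn reached 74.5° with no yaw resistance, and the knob is still between the fingers. I'll firm up the grip and test-lift 8 mm.

Call:
arm_command([
  {"dx": 0,"dy": 0,"dz": 0,"ax": 0,"ay": 0,"az": 0,"fingers": 20},
  {"dx": -0.012,"dy": 0,"dz": 0,"ax": 0,"ay": 0,"az": 0,"fingers": 20},
  {"dx": -0.024,"dy": 0,"dz": 0,"ax": 0,"ay": 0,"az": 0,"fingers": 20},
  {"dx": -0.034,"dy": 0,"dz": 0,"ax": 0,"ay": 0,"az": 0,"fingers": 20},
  {"dx": -0.034,"dy": 0,"dz": 0,"ax": 0,"ay": 0,"az": 0,"fingers": 20},
], grip_force=40)

```text
t: 14.5
tcp_pos: [0.5045, -0.0317, 0.0886]
tool_rot: [1.291, 1.569, 1.022]
force: [5.2, 3.8, -3.8]
finger_gap: 0.0344
```

```bash
python3 r.py
```

```text
14.5 [ 0.8613  0.2235 -0.9264  1.9332  0.2003  1.0799  1.1529] [ 0.5045 -0.0317  0.0886] 0.03443460454566938
[ 5.2263  3.7701 -3.7778] [ 1.0221 -1.2387 -0.083 ] jaw 74.5457043797175 [ 0.0011  0.0018 -1.    ]
```

```bash
python3 - <<'E'
from h import *
import cv2
a=env.read_camera("scene")[:,:,::-1]; cv2.imwrite("pics/s13.png",cv2.resize(a[220:340,270:390],(600,600),interpolation=cv2.INTER_CUBIC))
E
```

```text
(no output)
```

View pics/s13.png

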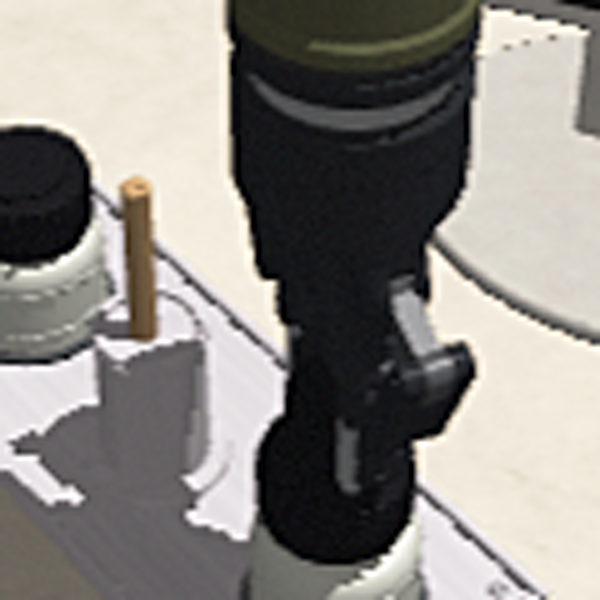

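The skirt's lower front edge rose from about row 575 to 565, so the cap is coming off with some side force. I'll ease 1–2 mm toward the side force while lifting.

Call:
arm_command([
  {"dx": 0,"dy": 0.006,"dz": 0.005,"ax": 0,"ay": 0,"az": 0,"fingers": 20},
  {"dx": -0.02,"dy": 0.006,"dz": 0.005,"ax": 0,"ay": 0,"az": 0,"fingers": 20},
  {"dx": -0.04,"dy": 0.006,"dz": 0.005,"ax": 0,"ay": 0,"az": 0,"fingers": 20},
  {"dx": -0.06,"dy": 0.006,"dz": 0.005,"ax": 0,"ay": 0,"az": 0,"fingers": 20},
  {"dx": -0.06,"dy": 0.006,"dz": 0.005,"ax": 0,"ay": 0,"az": 0,"fingers": 20},
])

```text
t: 15.18
tcp_pos: [0.5057, -0.0324, 0.1048]
tool_rot: [-1.46, 1.569, -1.73]
force: [0.0, 0.5, -0.5]
finger_gap: 0.0345
```

```bash
python3 r.py
```

```text
15.175 [ 0.8698  0.2042 -0.9323  1.9134  0.1842  1.1126  1.1662] [ 0.5057 -0.0324  0.1048] 0.0344920603188946
[ 0.034   0.4677 -0.5216] [ 0.0261 -0.0232 -0.0173] jaw 74.5335434805054 [-0.0002 -0.0014 -1.    ]
```

Forces are down to about 0.5 N, so the cap is free. Lift another 70 mm.

Call:
arm_command([
  {"dx": -0.06,"dy": 0,"dz": 0,"ax": 0,"ay": 0,"az": 0,"fingers": 20},
  {"dx": -0.14,"dy": 0,"dz": 0,"ax": 0,"ay": 0,"az": 0,"fingers": 20},
  {"dx": -0.22,"dy": 0,"dz": 0,"ax": 0,"ay": 0,"az": 0,"fingers": 20},
  {"dx": -0.28,"dy": 0,"dz": 0,"ax": 0,"ay": 0,"az": 0,"fingers": 20},
  {"dx": -0.28,"dy": 0,"dz": 0,"ax": 0,"ay": 0,"az": 0,"fingers": 20},
  {"dx": -0.28,"dy": 0,"dz": 0,"ax": 0,"ay": 0,"az": 0,"fingers": 20},
  {"dx": -0.28,"dy": 0,"dz": 0,"ax": 0,"ay": 0,"az": 0,"fingers": 20},
])

```text
t: 16.05
tcp_pos: [0.5053, -0.0316, 0.1735]
tool_rot: [-3.11, 1.569, 2.904]
force: [0.2, -0.3, -0.3]
finger_gap: 0.0345
```

```bash
python3 r.py; python3 - <<'E'
from h import *
import cv2
a=env.read_camera("scene")[:,:,::-1]; cv2.imwrite("pics/s14.png",cv2.resize(a[150:360,200:400],(571,600),interpolation=cv2.INTER_CUBIC))
a=env.read_camera("top")[:,:,::-1]; cv2.imwrite("pics/t14.png",cv2.resize(a[200:340,230:430],(800,560),interpolation=cv2.INTER_CUBIC))
E
```

```text
16.05 [ 0.9129  0.1165 -0.9491  1.8332  0.0995  1.2434  1.2364] [ 0.5053 -0.0316  0.1735] 0.03445795534697353
[ 0.1803 -0.2784 -0.2797] [ 0.0023 -0.0206 -0.0074] jaw 74.58274183331689 [-0.0015  0.0004 -1.    ]
```

View pics/s14.png

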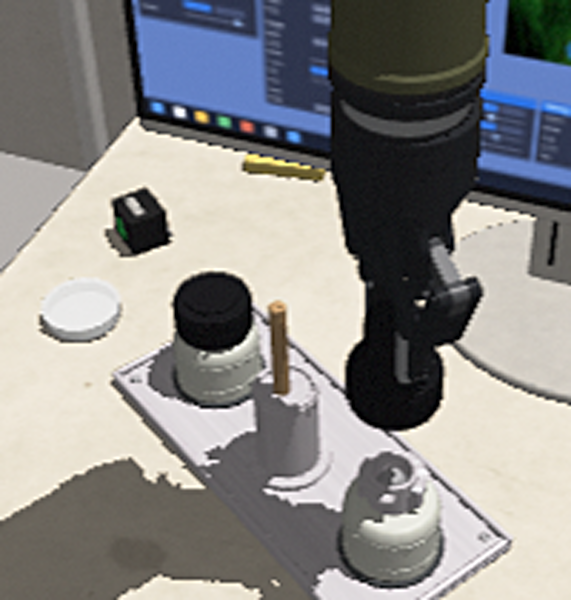

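View pics/t14.png

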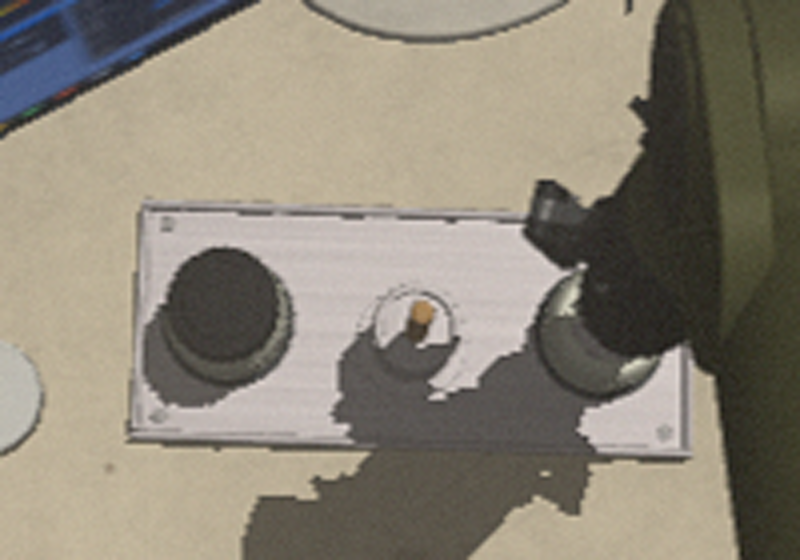

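The jar is open and the cap hangs upright in the fingers, its skirt's lower edge at (395,428) above the bare neck at (390,480). The brush stands in the tube and the low cap and bystanders look unmoved. I'll hand in.

```bash
python3 - <<'E'
from h import *
print(env.get_state()['joint_vel']); print(env.sign_off())
E
```

```text
[-0.0004  0.0005  0.     -0.0026 -0.0007  0.0004  0.0014]
the job is handed in; nothing more can be done
None
```

The job is finished and handed in at about 16 s; sign-off gave no verdict.

**Brush:** I pulled it up about 4 cm and pushed it fully down twice. It is released and stands in the tube with a slight lean.

**Knob cap:** I turned it 75° counter-clockwise seen from above. That was the right way on the first try, with no stop felt. I lifted it about 92 mm, which puts its knob's middle at about z = 0.198 m. It is still held upright (grip set to 40 N, gap 34.5 mm, arm at rest). In the last pictures the low cap, dish and filter cube had not moved; the coverslip box was outside those crops.

**What disagreed:**
- **Missed first grip:** my first grip on the knob closed on nothing. In the pictures the fingertips were about 30 mm higher than I expected from the reported tool position, for a reason I did not find. I opened, went lower by eye and force, and gripped again.
- **Brush grip:** because of that offset, I held the brush nearer its top than planned. The pictures show the strokes still worked.
- **Sideways force:** there was a brief sideways force of about 6 N early in the lift. It went away after I shifted 1–2 mm.

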